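# Put the screwdrivers away in the tool caddy

## Task

Put the three plain screwdrivers away in the tool caddy, each lying flat in the trough that is made for its length: the longest in the longest trough, the middle one in the middle-sized trough and the shortest in the shortest. Leave the torque driver, the marker and the tweezers, which do not belong in the caddy, where they lie.

Things in the scene. Friction and masses are not known exactly. Their poses are not given: they have to be found in the camera images.
- driver_long: The longest of the three plain screwdrivers, loose, lying flat: 185 mm long, 24 mm high. y axis along it: round handle on the +y side, 24 mm thick, 84 mm long (y = +8 to +92), with a 28 mm wide collar at y = +10 to +17; thin 5 mm shaft on the -y side. Origin: mid-length, at the underside as it lies at the start (long_axis: 12 mm above, on its centre line). Grip across x near y = +38 (balance point +42).
- driver_mid: The middle of the three plain screwdrivers, loose, lying flat: 145 mm long, 19 mm high. y axis along it: round handle on the +y side, 18 mm thick, 70 mm long (y = +2 to +72), with a 22 mm wide collar at y = +5 to +12; thin 4 mm shaft on the -y side. Origin: mid-length, at the underside as it lies at the start (mid_axis: 9.5 mm above, on its centre line). Grip across x near y = +28 (balance point +31).
- driver_short: The shortest of the three plain screwdrivers, loose, lying flat: 120 mm long, 15 mm high. y axis along it: round handle on the +y side, 14 mm thick, 60 mm long (y = 0 to +60), with a 17 mm wide collar at y = +2 to +10; thin 3 mm shaft on the -y side. Origin: mid-length, at the underside as it lies at the start (short_axis: 7.5 mm above, on its centre line). Grip across x near y = +22 (balance point +24).
- trough_long: The longest of three grey open troughs, side by side in any order (66 mm pitch) on a black caddy base with 20 mm high cheeks across the trough ends; fixed. Inside 205 mm long (y), 44 mm wide (x), walls 3 mm thick, 17 mm high; side walls only within 45 mm of each end, middle open for fingers. Origin: centre of underside, 4 mm above the bench; floor top 3 mm above it. For the longest screwdriver.
- trough_mid: The middle of three grey open troughs, side by side in any order (66 mm pitch) on a black caddy base with 20 mm high cheeks across the trough ends; fixed. Inside 165 mm long (y), 44 mm wide (x), walls 3 mm thick, 17 mm high; side walls only within 30 mm of each end, middle open for fingers. Origin: centre of underside, 4 mm above the bench; floor top 3 mm above it. For the middle screwdriver.
- trough_short: The shortest of three grey open troughs, side by side in any order (66 mm pitch) on a black caddy base with 20 mm high cheeks across the trough ends; fixed. Inside 140 mm long (y), 44 mm wide (x), walls 3 mm thick, 17 mm high; side walls only within 25 mm of each end, middle open for fingers. Origin: centre of underside, 4 mm above the bench; floor top 3 mm above it. For the shortest screwdriver.
- torque_driver: Look-alike, not to be moved: thick knurled torque screwdriver, 162 mm long along y, 38 mm wide, 33 mm high, loose. Origin: centre of its underside.
- marker: Look-alike, not to be moved: capped marker pen, 137 mm long along y, 11 mm wide, 13 mm high, loose. Origin: centre of its underside.
- tweezers: Look-alike, not to be moved: flat steel tweezers, 126 mm long along y, 12 mm wide, 11 mm high, loose. Origin: centre of its underside.

How it is judged:
At the end, for the whole second after the job is handed in: Each screwdriver lies level and at rest on the floor of the trough of its own length rank: mid-length within 16 mm of the trough centre along and across, height within 4 mm, direction within 0.3 rad, handle either way. Torque driver, marker and tweezers are within 20 mm of their starts (x of long_axis in the frame of trough_long between -0.016 and 0.016 m and y of long_axis in the frame of trough_long between -0.016 and 0.016 m and z of long_axis in the frame of trough_long below 0.019 m and angle between the y axis of long_axis and the y axis of trough_long, either way round below 0.3 rad and angle between long_axis's own y axis and vertical between 1.4908 and 1.6508 rad and linear speed of each of driver_long, driver_mid, driver_short below 0.02 m/s and x of mid_axis in the frame of trough_mid between -0.016 and 0.016 m and y of mid_axis in the frame of trough_mid between -0.016 and 0.016 m and z of mid_axis in the frame of trough_mid below 0.0165 m and angle between the y axis of mid_axis and the y axis of trough_mid, either way round below 0.3 rad and angle between mid_axis's own y axis and vertical between 1.4908 and 1.6508 rad and x of short_axis in the frame of trough_short between -0.016 and 0.016 m and y of short_axis in the frame of trough_short between -0.016 and 0.016 m and z of short_axis in the frame of trough_short below 0.0145 m and angle between the y axis of short_axis and the y axis of trough_short, either way round below 0.3 rad and angle between short_axis's own y axis and vertical between 1.4908 and 1.6508 rad and distance of each of torque_driver, marker, tweezers from where it was at the start of the episode below 0.02 m); the robot touches nothing.
It fails at once if the torque driver is moved more than 20 mm (distance of torque_driver from where it was at the start of the episode above 0.02 m).
It fails at once if the marker is moved more than 20 mm (distance of marker from where it was at the start of the episode above 0.02 m).
It fails at once if the tweezers is moved more than 20 mm (distance of tweezers from where it was at the start of the episode above 0.02 m).
It also fails if it takes over 106 s, if anything falls off the work surface, if the arm or the gripper's body presses on something with over 40 N, if the wrist force passes 120 N, or if a joint passes its speed limit or range.

## Robot

A 7-joint arm with a two-finger parallel gripper is mounted at the origin on a cart in front of the work surface, level with it; the furniture and walls round the work are solid. World frame = base frame: x ahead of the robot, y to its left, z up, the work surface at z = 0. Lengths are in m, angles in rad, forces in N, time in s.
With the tool pointing down it reaches from about 0.4 to 0.85 m from the base axis. Payload 10.4 kg.
Tool frame: the origin (TCP) lies midway between the tips of the shut fingers; the grasp point (between the pads) lies 19 mm behind it; z points along the fingers, y is the line along which they close (so a half turn about z gives the same grasp; the last joint's range is limited). The gripper opens to 87 mm and grips with 3 to 60 N. Pads are 19 mm wide; open, the fingers measure 117 mm over their backs; the gripper's body (75 mm by 190 mm) begins 51 mm behind the grasp point.
Start: joints at [1.307, 0.332, -0.065, 1.46, 0.022, 1.35, -0.088], TCP at [0.149, -0.607, 0.223] pointing down, gripper open.
Joint ranges: [-2.6, 2.6], [-0.5, 2.12], [-1.47, 1.34], [0.16, 2.42], [-1.27, 4.41], [0.06, 2.06], [-2.6, 2.6]. Speed limits (rad/s): [2.22, 2.22, 2.79, 2.79, 3.14, 3.14, 3.14].

## Interface

Orientations are given as a unit quaternion [x, y, z, w].
In Python, from bench import sensors, eyes, order gives the robot as it stands.
- The arm moves only by the tool arm_command, never from a script. Its argument "steps" is a list of rows, each an object with "rot": the turn, a rotation vector about the world's x, y, z in degrees, a list of three; "slide": the shift along the world's x, y, z in m, a list of three; "grip": the opening, from 0 (shut) to 1 (fully open). A call has exactly 8 rows; each row shifts and turns the commanded pose from where the row before left it; what a row does not reach is not made up. A row lasts 1/8 s, in which the tool goes at most 62.5 mm and 10.7 degrees, less where a joint would pass 70% of its speed; a pose out of reach is approached as far as the arm can. A call with a gripper value outside its range is refused whole. The fingers move at their own pace and stop on an object; "newtons" is the grip in N (left out, the last holds). Time passes only in rows, so rows that do not move let the fingers close, or fill a call up. It gives the time, the measured TCP pose, the force, the opening and the grip force at its end, in the units of the state.
- sensors.read_state(): the state, without advancing time (a new reading comes with each control period).
- eyes.camera(name): name is "scene" or "top" or "wrist"; returns a dict with "pixels" (480x640x3 uint8, red, green, blue), "intrinsics" (3x3 intrinsics, pixels), "k1" (the pictures are not rectified: a ray, as slopes to the right and down, at radius r is drawn at 1 + k1 r^2 times it, then the intrinsics apply), "pose" (4x4, takes a point from camera to world coordinates). Camera axes: x right, y down, z forward; pixel columns grow to the right and rows downward; lengths in m; the calibration is good to about 2 mm. A picture is of the moment at which its call begins. There is no depth.
- order.close_job(): hands the job in; it is judged then, once.
Trained networks look in a picture, given as the dict that the camera call returned (one of the last four; its "shot" number tells which), for a name from the list of things; names that differ only in an ending like _2 or _b are one class to them, and where a whole thing is asked for, a point or a joint stands for the part that bears it (a point fixed in the world has none). Each returns a list of dicts, best first, with "conf" (0 to 1); they miss things now and then, are a little off and sometimes report something else, mostly with a low value. They report only what shows in the picture. A call takes as long as a camera call.
- eyes.look_for(name, picture): "bbox" ([left, top, right, bottom] in pixels, round what is visible of it).
The state is a dict: "time": time; "joint_positions": joint angles; "joint_vel": joint speeds; "joint_torque": joint torques, N m; "ee_pos": TCP position; "eef_rot": TCP orientation; "ft_force": force on the tool from outside, world axes, zero at the start; "torque": the same for the moment, N m; "width": finger opening in m; "grip_force": force on a finger pad.
Only numpy, scipy, OpenCV 4.12 (cv2) and the standard library are available. Lean on these libraries where they do the work, as an engineer would, in place of code of your own. Each camera call takes 0.05 s, during which the arm holds its last target. There are 200 camera calls.

## Working session

There is one attempt and no reset: what is moved stays moved. The work goes in short steps, Python scripts to look and compute and a tool call to move; the robot and the scene stay as the last step left them, time stands still between calls to the robot, and variables do not carry over. Pictures are saved under pics/ and viewed, at most 14 in all, crops included, and the job is handed in when it is done.

Besides the shell and the picture viewer there is one more tool, called after "Emit:" as a command line: name --argument value ..., lists and objects as JSON in quotes. arm_command: Moves the arm, as the interface text tells. Its arguments: {"type":"object","properties":{"steps":{"type":"array","items":{"type":"object","properties":{"rot":{"type":"array","items":{"type":"number"}},"slide":{"type":"array","items":{"type":"number"}},"grip":{"type":"number"}}}},"newtons":{"type":"number"}},"required":["steps"]}

```bash
mkdir -p pics; ls
cat > h.py <<'E'
import numpy as np, cv2
from bench import sensors, eyes, order
def snap(cam,fn=None):
    p=eyes.camera(cam)
    if fn: cv2.imwrite('pics/'+fn,cv2.cvtColor(p['pixels'],cv2.COLOR_RGB2BGR))
    return p
def world(p,uv,z):
    D=np.array([p['k1'],0,0,0,0.]);K=np.array(p['intrinsics']);T=np.array(p['pose'])
    s=cv2.undistortPoints(np.array(uv,float).reshape(-1,1,2),K,D).reshape(-1,2)
    d=np.c_[s,np.ones(len(s))]@T[:3,:3].T
    o=T[:3,3]
    return o+d*((z-o[2])/d[:,2])[:,None]
def pix(p,X):
    T=np.linalg.inv(np.array(p['pose']))
    return cv2.projectPoints(np.array(X,float).reshape(-1,1,3),cv2.Rodrigues(T[:3,:3])[0],T[:3,3],np.array(p['intrinsics']),np.array([p['k1'],0,0,0,0.]))[0].reshape(-1,2)
E
python3 - <<'E'
from h import *
print(sensors.read_state())
for c in('top','scene'):
    p=snap(c,c+'0.png')
    print(c,p['k1'],np.round(p['intrinsics'],1).tolist(),np.round(p['pose'],3).tolist())
    for n in 'driver_long driver_mid driver_short trough_long trough_mid trough_short torque_driver marker tweezers'.split():
        r=eyes.look_for(n,p)
        print(n,[(np.round(q['bbox']).tolist(),round(q['conf'],2)) for q in r[:3]])
E
```

```text
pics
{'time': 0.0, 'joint_positions': array([ 1.30739964,  0.33290073, -0.06472018,  1.46090919,  0.02161565,
        1.34989273, -0.0884907 ]), 'joint_vel': array([ 2.68052964e-04, -5.06191957e-04, -3.53081418e-04, -1.10629680e-03,
        3.59996532e-05,  5.74382532e-04,  1.33644025e-03]), 'joint_torque': array([-7.14099733e-04, -6.23250461e+01,  2.42020941e-02, -3.89891589e+01,
       -6.12383382e-02,  3.97508999e-02,  1.41635883e-04]), 'ee_pos': array([ 0.14896078, -0.60660583,  0.22175131]), 'eef_rot': array([ 9.92757492e-01,  1.20133522e-01, -1.20644007e-04, -6.96492557e-04]), 'ft_force': array([ 0.30345537, -0.30356797, -0.01959389]), 'torque': array([ 0.00480791, -0.0068849 , -0.05719716]), 'grip_force': 0.0, 'width': 0.08739806844758133}
top 0.03614759223500948 [[600.2, 0.0, 317.7], [0.0, 600.2, 239.0], [0.0, 0.0, 1.0]] [[-0.028, -0.994, 0.104, 0.399], [-0.999, 0.032, 0.028, 0.13], [-0.031, -0.103, -0.994, 1.188], [0.0, 0.0, 0.0, 1.0]]
driver_long [([195.0, 255.0, 219.0, 338.0], 0.83)]
driver_mid [([211.0, 157.0, 235.0, 227.0], 0.71)]
driver_short [([305.0, 287.0, 314.0, 319
[... 305 characters left out ...]
ers [([304.0, 285.0, 312.0, 318.0], 0.69)]
scene 0.034558345326240525 [[498.4, 0.0, 322.8], [0.0, 498.4, 248.4], [0.0, 0.0, 1.0]] [[0.788, -0.406, 0.462, 0.141], [-0.615, -0.541, 0.574, -0.35], [0.017, -0.737, -0.676, 0.622], [0.0, 0.0, 0.0, 1.0]]
driver_long [([155.0, 214.0, 220.0, 234.0], 0.72)]
driver_mid [([262.0, 185.0, 324.0, 202.0], 0.56)]
driver_short [([232.0, 272.0, 259.0, 293.0], 0.68)]
trough_long [([338.0, 320.0, 478.0, 436.0], 0.58)]
trough_mid [([379.0, 302.0, 494.0, 398.0], 0.97)]
trough_short [([410.0, 288.0, 508.0, 363.0], 0.82)]
torque_driver [([290.0, 204.0, 351.0, 245.0], 0.94)]
marker [([341.0, 316.0, 479.0, 435.0], 0.69)]
tweezers [([208.0, 228.0, 253.0, 266.0], 0.88)]
```

View pics/top0.png

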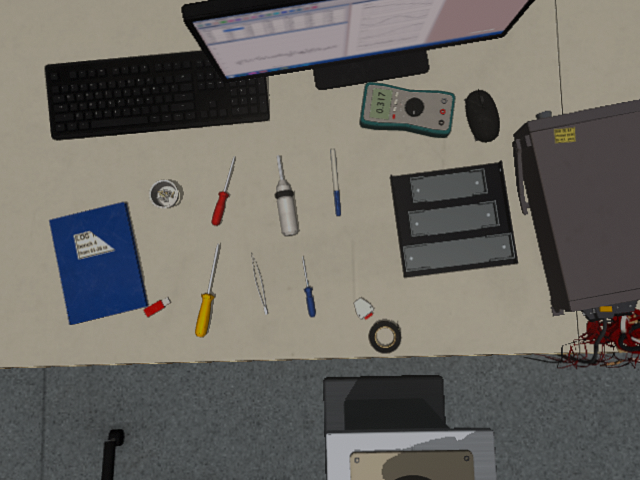

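View pics/scene0.png

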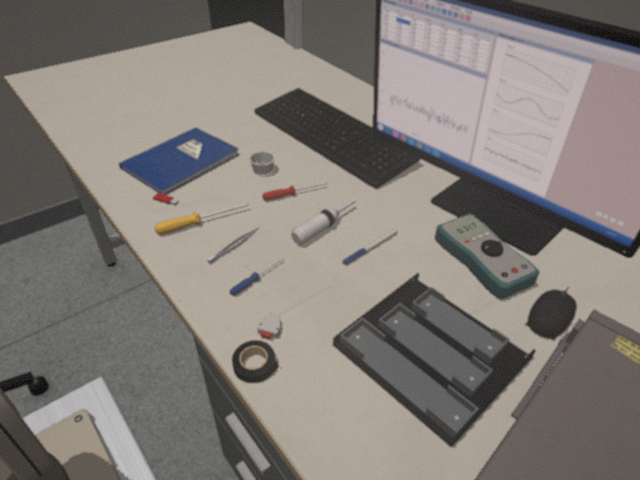

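The top view shows the yellow long driver from (218,243) to (203,335), the red mid one from (235,157) to (217,225), and the blue short one from (305,256) to (312,317). The handles are at the lower ends. The troughs run along world y: short at (448,185), mid at (452,218) and long at (458,252).

Run:
```python
from h import *
p=snap('top'); im=p['pixels']; hsv=cv2.cvtColor(im,cv2.COLOR_RGB2HSV); g=cv2.cvtColor(im,cv2.COLOR_RGB2GRAY)
big=lambda m:max(cv2.findContours(m.astype(np.uint8),0,1)[0],key=cv2.contourArea)
for n,(l,t,r,b),z,L,hl in [('long',(190,238,226,342),.012,.185,.084),('mid',(208,152,240,230),.0095,.145,.07),('short',(298,252,320,322),.0075,.120,.06)]:
    sub=hsv[t:b,l:r]; m=(sub[...,1]>130)&(sub[...,2]>50)
    c=big(m); mm=np.zeros(m.shape,np.uint8); cv2.drawContours(mm,[c],-1,1,-1)
    ys,xs=np.nonzero(mm); W=world(p,np.c_[xs+l,ys+t],z)[:,:2]
    c0=W.mean(0); u=np.linalg.svd(W-c0)[2][0] if len(W)<3000 else None
    # whole tool: deviation from bench
    bench=np.median(im[t:b,l:r].reshape(-1,3),0); d=np.abs(im[t:b,l:r].astype(float)-bench).max(2)>22
    nl,lab=cv2.connectedComponents(d.astype(np.uint8)); k=np.bincount(lab[mm>0]).argmax()
    ys,xs=np.nonzero(lab==k); A=world(p,np.c_[xs+l,ys+t],z)[:,:2]
    if u@(A.mean(0)-c0)>0:u=-u   # +y toward handle
    s=(W-c0)@u; sa=(A-c0)@u; q=(A-c0)@np.array([-u[1],u[0]])
    print(n,'handle c',c0.round(4),'len',np.ptp(s).round(4),'dir',u.round(3),np.degrees(np.arctan2(u[1],u[0])).round(1),'all',sa.min().round(4),sa.max().round(4),'mid',(c0+u*(sa.min()+sa.max())/2).round(4))
    tip=A[sa<sa.min()+.01].mean(0); e=W[s>s.max()-.01].mean(0); v=(e-tip)/np.linalg.norm(e-tip); print('  tip',tip.round(4),'end',e.round(4),'dir2',np.degrees(np.arctan2(v[1],v[0])).round(1))
m=((g>55)&(g<130)).astype(np.uint8); m[:160]=0;m[275:]=0;m[:,:400]=0;m[:,516:]=0
for c in cv2.findContours(m,0,1)[0]:
    if cv2.contourArea(c)<500: continue
    r=cv2.minAreaRect(c); B=cv2.boxPoints(r); W=world(p,B,.012)[:,:2]
    e=[np.linalg.norm(W[i]-W[i-1]) for i in(1,2)]; v=(W[1]-W[0]) if e[0]>e[1] else W[2]-W[1]
    print('trough',np.round(r[0],1),W.mean(0).round(4),np.round(e,4),np.degrees(np.arctan2(v[1],v[0])).round(1))
cv2.imwrite('pics/troughs.png',cv2.cvtColor(cv2.resize(im[155:285,385:525],None,fx=4,fy=4,interpolation=2),4))
```

```text
long handle c [0.3801 0.3898] len 0.0844 dir [-0.979  0.203] 168.3 all -0.1462 0.0428 mid [0.4307 0.3794]
  tip [0.5167 0.3582] end [0.3447 0.3974] dir2 167.2
mid handle c [0.5904 0.3575] len 0.0681 dir [-0.958  0.288] 163.3 all -0.1102 0.0359 mid [0.6259 0.3469]
  tip [0.6901 0.3259] end [0.5633 0.3658] dir2 162.5
short handle c [0.3997 0.1816] len 0.0542 dir [-0.988 -0.155] -171.1 all -0.0455 0.0301 mid [0.4073 0.1828]
  tip [0.4408 0.1867] end [0.3788 0.1783] dir2 -172.2
trough [458.6 251.9] [ 0.4884 -0.1107] [0.2134 0.0513] -84.6
trough [453.5 218.5] [ 0.5542 -0.1043] [0.1732 0.0522] -84.5
trough [448.6 185.6] [ 0.6199 -0.0981] [0.1482 0.0529] -84.6
```

View pics/troughs.png

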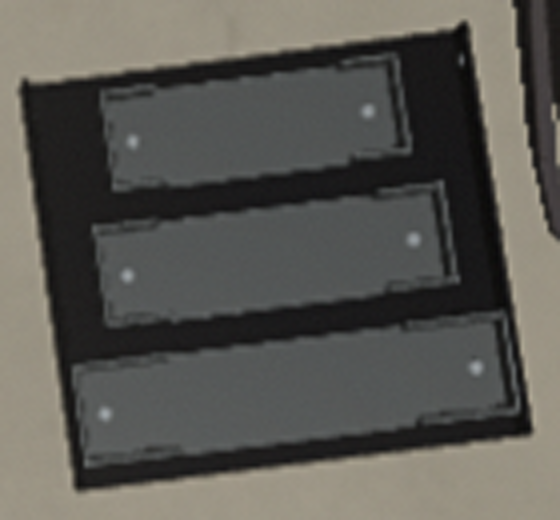

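The driver lengths come out at 189 mm (long) and 146 mm (mid), and the trough outer sizes at 213, 173 and 148 by 52 mm. All fit the given sizes. In the troughs crop the floor screws sit symmetrically, and the long trough is at the bottom. I'll swing the arm round toward the long driver.

Emit:
arm_command --steps '[{"slide": [0.037, 0.038, 0.02], "rot": [0, 0, 9], "grip": 1}, {"slide": [0.037, 0.038, 0.02], "rot": [0, 0, 9], "grip": 1}, {"slide": [0.037, 0.038, 0.02], "rot": [0, 0, 9], "grip": 1}, {"slide": [0.037, 0.038, 0.02], "rot": [0, 0, 9], "grip": 1}, {"slide": [0.03, 0.04, 0.01], "rot": [0, 0, 9], "grip": 1}, {"slide": [0.03, 0.04, 0], "rot": [0, 0, 9], "grip": 1}, {"slide": [0.03, 0.04, 0], "rot": [0, 0, 9], "grip": 1}, {"slide": [0.03, 0.04, 0], "rot": [0, 0, 9], "grip": 1}]' --newtons 25

```text
time: 2.05
ee_pos: [0.4178, -0.2936, 0.3128]
eef_rot: [0.731, 0.683, -0.0, 0.0]
ft_force: [0.0, -0.8, 0.1]
width: 0.0873
grip_force: 0.0
```

```bash
cat >> h.py <<'E'
def st():
    s=sensors.read_state(); x,y,z,w=s['eef_rot']
    from scipy.spatial.transform import Rotation as R
    M=R.from_quat(s['eef_rot']).as_matrix()
    print('t',round(s['time'],2),'tcp',s['ee_pos'].round(4),'closing',np.degrees(np.arctan2(M[1,1],M[0,1])).round(1),'zax',M[:,2].round(3),'w',round(s['width'],4),'q',s['joint_positions'].round(2))
    return s
E
python3 - <<'E'
from h import *
st()
p=snap('top')
for n,a,b in [('long',(411.2,258.2),(503.7,246.7)),('mid',(416.7,223.7),(488.2,214.7)),('short',(418,190.2),(477,182.7))]:
    W=world(p,[a,b],.007)[:,:2]; v=W[0]-W[1]; print(n,W.mean(0).round(4),np.linalg.norm(v).round(4),np.degrees(np.arctan2(v[1],v[0])).round(1))
E
```

```text
t 2.05 tcp [ 0.4178 -0.2936  0.3128] closing -3.9 zax [ 0.    -0.001 -1.   ] w 0.0873 q [ 0.96  0.07 -0.46  1.59  0.03  1.49  0.43]
long [ 0.4876 -0.1095] 0.181 95.4
mid [ 0.5535 -0.1033] 0.1408 95.4
short [ 0.6192 -0.097 ] 0.1169 95.3
```

Emit:
arm_command --steps '[{"slide": [0.025, 0.055, 0], "rot": [0, 0, 7], "grip": 1}, {"slide": [0.025, 0.055, 0], "rot": [0, 0, 7], "grip": 1}, {"slide": [0.025, 0.055, 0], "rot": [0, 0, 7], "grip": 1}, {"slide": [0.025, 0.055, 0], "rot": [0, 0, 7], "grip": 1}, {"slide": [-0.005, 0.058, 0], "rot": [0, 0, 7], "grip": 1}, {"slide": [-0.005, 0.058, 0], "rot": [0, 0, 7], "grip": 1}, {"slide": [-0.005, 0.058, 0], "rot": [0, 0, 7], "grip": 1}, {"slide": [-0.005, 0.058, 0], "rot": [0, 0, 7], "grip": 1}]'

```text
time: 3.1
ee_pos: [0.4968, 0.1585, 0.3129]
eef_rot: [0.326, 0.945, 0.0, 0.001]
ft_force: [1.4, -0.7, -0.3]
width: 0.087
grip_force: 0.0
```

Emit:
arm_command --steps '[{"slide": [-0.026, 0.056, -0.02], "rot": [0, 0, 7], "grip": 1}, {"slide": [-0.026, 0.056, -0.02], "rot": [0, 0, 7], "grip": 1}, {"slide": [-0.026, 0.056, -0.02], "rot": [0, 0, 7], "grip": 1}, {"slide": [-0.026, 0.056, -0.02], "rot": [0, 0, 4.5], "grip": 1}, {"slide": [0, 0, -0.03], "grip": 1}, {"slide": [0, 0, -0.02], "grip": 1}, {"slide": [0, 0, 0], "grip": 1}, {"slide": [0, 0, 0], "grip": 1}]'

```text
schema error: expected keys rot, slide, grip
```

Run:
```python
from h import *
st()
p=snap('wrist','w1.png')
print(np.round(p['pose'],3).tolist(),p['k1'],np.round(p['intrinsics'],1).tolist())
X=[[0.5167,.3582,.012],[.3405,.3984,.012],[0.3935,0.387,.012]]
print(pix(p,X).round(1).tolist())
for n in('driver_long','tweezers'):print(n,[(np.round(q['bbox']).tolist(),round(q['conf'],2)) for q in eyes.look_for(n,p)])
```

```text
t 3.1 tcp [0.4968 0.1585 0.3129] closing 52.0 zax [ 0.001 -0.    -1.   ] w 0.087 q [ 0.43  0.15 -0.91  1.55  0.12  1.5   0.42]
[[0.616, 0.758, 0.215, 0.437], [0.788, -0.593, -0.168, 0.206], [0.0, 0.273, -0.962, 0.474], [0.0, 0.0, 0.0, 1.0]] -0.05276658260921704 [[397.5, 0.0, 319.0], [0.0, 397.5, 232.9], [0.0, 0.0, 1.0]]
[[470.8, 92.5], [409.2, -74.0], [429.7, -22.0]]
driver_long [([428.0, 0.0, 477.0, 90.0], 0.91)]
tweezers [([333.0, 40.0, 397.0, 92.0], 0.91)]
```

View pics/w1.png

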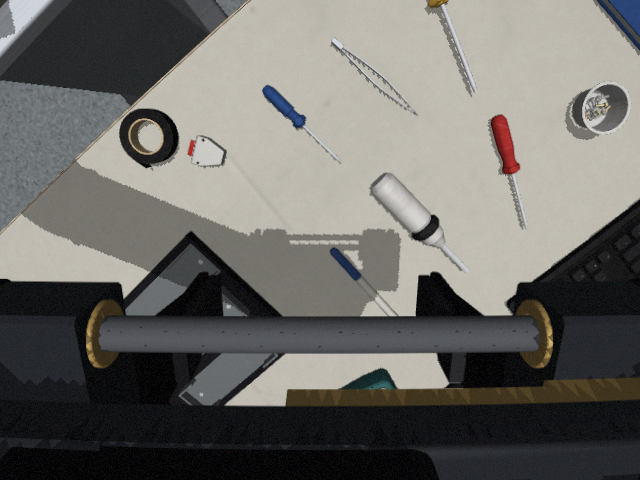

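The wrist view shows the red driver from (500,116) to (523,228), the blue one from (266,88) to (340,162), and the yellow tip at (474,95). I predicted (471,93) for that tip. The last move was refused because every row needs all its keys, so I'll resend it and cross-check the blue and red drivers as well.

Emit:
arm_command --steps '[{"slide": [-0.026, 0.056, -0.02], "rot": [0, 0, 7], "grip": 1}, {"slide": [-0.026, 0.056, -0.02], "rot": [0, 0, 7], "grip": 1}, {"slide": [-0.026, 0.056, -0.02], "rot": [0, 0, 7], "grip": 1}, {"slide": [-0.025, 0.056, -0.02], "rot": [0, 0, 4.5], "grip": 1}, {"slide": [0, 0, -0.03], "rot": [0, 0, 0], "grip": 1}, {"slide": [0, 0, -0.03], "rot": [0, 0, 0], "grip": 1}, {"slide": [0, 0, 0], "rot": [0, 0, 0], "grip": 1}, {"slide": [0, 0, 0], "rot": [0, 0, 0], "grip": 1}]'

```text
time: 4.25
ee_pos: [0.3987, 0.3728, 0.1766]
eef_rot: [0.111, 0.994, 0.0, 0.0]
ft_force: [-0.2, -0.4, 1.4]
width: 0.087
grip_force: 0.0
```

```bash
cat >> h.py <<'E'
def ends(p,tip,end,z,L,grip):
    # tip, end pixels; ends at axis height
    W=world(p,[tip,end],z)[:,:2]; v=W[1]-W[0]; l=np.linalg.norm(v); v/=l; m=W.mean(0)
    print('len',l.round(4),'mid',m.round(4),'axis deg',np.degrees(np.arctan2(v[1],v[0])).round(1),'grip pt',(m+grip*v).round(4))
E
python3 - <<'E'
from h import *
st()
im=cv2.imread('pics/w1.png')
p=snap('wrist','w2.png')
q=dict(p); T=np.array([[0.616, 0.758, 0.215, 0.437], [0.788, -0.593, -0.168, 0.206], [0.0, 0.273, -0.962, 0.474], [0.0, 0.0, 0.0, 1.0]]); q['pose']=T
ends(q,(523,228),(499,116),.0095,.145,.028)
ends(q,(340,162),(266,88),.0075,.12,.022)
print(np.round(p['pose'],3).tolist())
print(pix(p,[[0.5167,.3582,.012],[.3405,.3984,.012],[0.3935,0.387,.012]]).round(1).tolist())
E
```

```text
t 4.25 tcp [0.3987 0.3728 0.1766] closing 77.2 zax [ 0.001  0.001 -1.   ] w 0.087 q [ 0.04  0.36 -1.05  1.69  0.33  1.28  0.27]
len 0.1397 mid [0.6241 0.3489] axis deg 161.1 grip pt [0.5976 0.358 ]
len 0.117 mid [0.4308 0.1891] axis deg -172.5 grip pt [0.4089 0.1862]
[[0.221, 0.938, 0.266, 0.325], [0.975, -0.213, -0.06, 0.39], [0.001, 0.273, -0.962, 0.338], [0.0, 0.0, 0.0, 1.0]]
[[330.5, 338.6], [332.6, 137.8], [332.7, 204.2]]
```

View pics/w2.png

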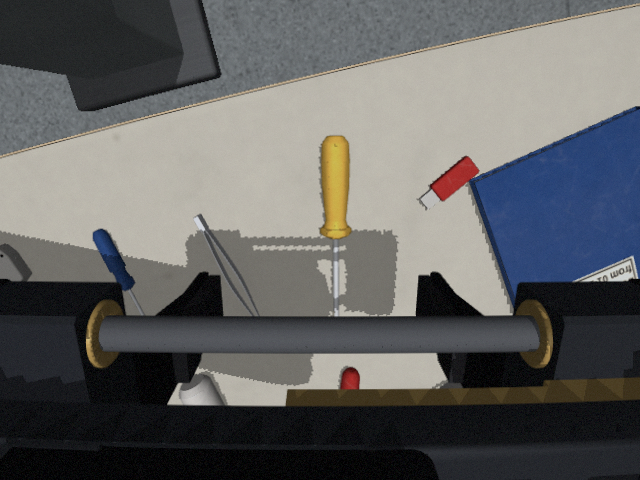

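The handle is directly ahead, with its end at (335,135), its collar at (335,233) and its axis square to the fingers. It lies about 2 mm farther along +y than the first estimate, so the grip point is about (0.394, 0.389). I'll go down to it.

Emit:
arm_command --steps '[{"slide": [-0.005, 0.016, -0.02], "rot": [0, 0, 0], "grip": 1}, {"slide": [0, 0, -0.035], "rot": [0, 0, 0], "grip": 1}, {"slide": [0, 0, -0.035], "rot": [0, 0, 0], "grip": 1}, {"slide": [0, 0, -0.03], "rot": [0, 0, 0], "grip": 1}, {"slide": [0, 0, -0.02], "rot": [0, 0, 0], "grip": 1}, {"slide": [0, 0, 0], "rot": [0, 0, 0], "grip": 0.8}, {"slide": [0, 0, 0], "rot": [0, 0, 0], "grip": 0.6}, {"slide": [0, 0, 0], "rot": [0, 0, 0], "grip": 0.6}]'

```text
time: 5.3
ee_pos: [0.3933, 0.3896, 0.0366]
eef_rot: [0.111, 0.994, 0.001, 0.001]
ft_force: [-0.1, 0.3, 0.1]
width: 0.0649
grip_force: 0.0
```

Run:
```python
from h import *
st()
```

```text
t 5.3 tcp [0.3933 0.3896 0.0366] closing 77.3 zax [ 0.001  0.001 -1.   ] w 0.0649 q [-0.1   0.54 -0.94  1.81  0.51  1.05  0.12]
```

Emit:
arm_command --steps '[{"slide": [0, 0, -0.016], "rot": [0, 0, 0], "grip": 0.6}, {"slide": [0, 0, -0.012], "rot": [0, 0, 0], "grip": 0.6}, {"slide": [0, 0, -0.004], "rot": [0, 0, 0], "grip": 0.6}, {"slide": [0, 0, 0], "rot": [0, 0, 0], "grip": 0.0}, {"slide": [0, 0, 0], "rot": [0, 0, 0], "grip": 0}, {"slide": [0, 0, 0], "rot": [0, 0, 0], "grip": 0}, {"slide": [0, 0, 0], "rot": [0, 0, 0], "grip": 0}, {"slide": [0, 0, 0], "rot": [0, 0, 0], "grip": 0}]' --newtons 30

```text
time: 6.3
ee_pos: [0.3929, 0.3891, 0.0037]
eef_rot: [0.111, 0.994, 0.0, 0.0]
ft_force: [0.9, -0.8, 2.3]
width: 0.0209
grip_force: 30.0
```

Emit:
arm_command --steps '[{"slide": [0, 0, 0.015], "rot": [0, 0, 0], "grip": 0}, {"slide": [0, 0, 0.03], "rot": [0, 0, 0], "grip": 0}, {"slide": [0, 0, 0.03], "rot": [0, 0, 0], "grip": 0}, {"slide": [0, 0, 0.03], "rot": [0, 0, 0], "grip": 0}, {"slide": [0.01, -0.02, 0.015], "rot": [0, 0, -4], "grip": 0}, {"slide": [0.01, -0.04, 0], "rot": [0, 0, -8], "grip": 0}, {"slide": [0.01, -0.05, 0], "rot": [0, 0, -8], "grip": 0}, {"slide": [0.01, -0.05, 0], "rot": [0, 0, -8], "grip": 0}]'

```text
time: 7.3
ee_pos: [0.4328, 0.2279, 0.1243]
eef_rot: [0.35, 0.937, 0.0, 0.0]
ft_force: [0.6, 0.0, 0.1]
width: 0.0211
grip_force: 30.0
```

Run:
```python
from h import *
s=st(); print(s['ft_force'],s['torque'],s['grip_force'])
p=snap('wrist','w3.png')
```

```text
t 7.3 tcp [0.4328 0.2279 0.1243] closing 49.1 zax [ 0.001  0.    -1.   ] w 0.0211 q [ 0.29  0.23 -0.95  1.9   0.21  1.12  0.12]
[0.58404927 0.04162728 0.14230662] [ 0.00706502 -0.15203298  0.0432313 ] 29.98953614383936
```

View pics/w3.png

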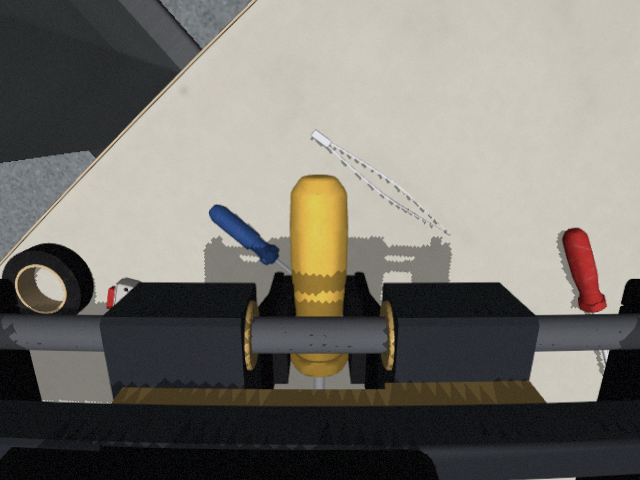

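The driver is held square, with the handle end at (319,176) and no sign of tilt. I'll measure how far the handle end is from the TCP to confirm where it is gripped, and keep moving.

Run:
```python
from h import *
p=snap('wrist'); s=st()
W=world(p,[(319,176)],s['ee_pos'][2]+.008)[0]; d=W-s['ee_pos']; print('end-tcp',d.round(4),np.linalg.norm(d[:2]).round(4))
g=np.array([.4876,-.1095])+.038*np.array([-.0941,.9956]); print('place tcp',g, 'delta',g-s['ee_pos'][:2])
```

```text
t 7.4 tcp [0.4344 0.2234 0.1238] closing 48.7 zax [ 0.001 -0.003 -1.   ] w 0.0211 q [ 0.29  0.23 -0.95  1.9   0.21  1.12  0.12]
end-tcp [-0.0406  0.0346  0.008 ] 0.0534
place tcp [ 0.4840242 -0.0716672] delta [ 0.04962644 -0.2950544 ]
```

Emit:
arm_command --steps '[{"slide": [0.009, -0.05, 0], "rot": [0, 0, -8], "grip": 0}, {"slide": [0.009, -0.05, 0], "rot": [0, 0, -8], "grip": 0}, {"slide": [0.009, -0.05, 0], "rot": [0, 0, -8], "grip": 0}, {"slide": [0.009, -0.05, 0], "rot": [0, 0, -8], "grip": 0}, {"slide": [0.009, -0.05, 0], "rot": [0, 0, -8], "grip": 0}, {"slide": [0.007, -0.05, 0], "rot": [0, 0, -4], "grip": 0}, {"slide": [0, 0, 0], "rot": [0, 0, 0], "grip": 0}, {"slide": [0, 0, 0], "rot": [0, 0, 0], "grip": 0}]'

```text
time: 8.4
ee_pos: [0.4849, -0.0698, 0.1239]
eef_rot: [0.673, 0.74, 0.0, 0.0]
ft_force: [-0.6, 0.4, -0.6]
width: 0.0208
grip_force: 30.0
```

Run:
```python
from h import *
s=st()
```

```text
t 8.4 tcp [ 0.4849 -0.0698  0.1239] closing 5.4 zax [ 0.001  0.001 -1.   ] w 0.0208 q [ 0.66  0.18 -0.66  1.9   0.12  1.1   0.05]
```

Emit:
arm_command --steps '[{"slide": [-0.001, -0.002, -0.03], "rot": [0, 0, 0], "grip": 0}, {"slide": [0, 0, -0.03], "rot": [0, 0, 0], "grip": 0}, {"slide": [0, 0, -0.025], "rot": [0, 0, 0], "grip": 0}, {"slide": [0, 0, -0.015], "rot": [0, 0, 0], "grip": 0}, {"slide": [0, 0, -0.008], "rot": [0, 0, 0], "grip": 0}, {"slide": [0, 0, -0.004], "rot": [0, 0, 0], "grip": 0}, {"slide": [0, 0, 0], "rot": [0, 0, 0], "grip": 0}, {"slide": [0, 0, 0], "rot": [0, 0, 0], "grip": 0}]'

```text
time: 9.4
ee_pos: [0.4841, -0.073, 0.012]
eef_rot: [0.674, 0.739, 0.0, 0.0]
ft_force: [0.1, -0.1, 0.8]
width: 0.0209
grip_force: 30.0
```

Emit:
arm_command --steps '[{"slide": [0, 0, -0.001], "rot": [0, 0, 0], "grip": 0}, {"slide": [0, 0, 0], "rot": [0, 0, 0], "grip": 0.28}, {"slide": [0, 0, 0], "rot": [0, 0, 0], "grip": 0.4}, {"slide": [0, 0, 0], "rot": [0, 0, 0], "grip": 0.5}, {"slide": [0, 0, 0], "rot": [0, 0, 0], "grip": 0.5}, {"slide": [0, 0, 0.02], "rot": [0, 0, 0], "grip": 0.5}, {"slide": [0, 0, 0.04], "rot": [0, 0, 0], "grip": 0.5}, {"slide": [0, 0, 0.05], "rot": [0, 0, 0], "grip": 0.5}]'

```text
time: 10.4
ee_pos: [0.483, -0.0728, 0.121]
eef_rot: [0.674, 0.739, -0.0, -0.001]
ft_force: [0.4, -0.5, 0.6]
width: 0.0438
grip_force: 0.0
```

Run:
```python
from h import *
s=st()
```

```text
t 10.4 tcp [ 0.483  -0.0728  0.121 ] closing 5.3 zax [-0.002  0.001 -1.   ] w 0.0438 q [ 0.67  0.18 -0.67  1.91  0.12  1.1   0.05]
```

Emit:
arm_command --steps '[{"slide": [0.014, 0.052, 0.03], "rot": [0, 0, 8], "grip": 0.6}, {"slide": [0.014, 0.054, 0], "rot": [0, 0, 8.5], "grip": 0.6}, {"slide": [0.014, 0.054, 0], "rot": [0, 0, 8.5], "grip": 0.6}, {"slide": [0.014, 0.054, 0], "rot": [0, 0, 8.5], "grip": 0.6}, {"slide": [0.014, 0.054, 0], "rot": [0, 0, 8.5], "grip": 0.6}, {"slide": [0.015, 0.054, 0], "rot": [0, 0, 8.5], "grip": 0.6}, {"slide": [0.015, 0.054, 0], "rot": [0, 0, 8.5], "grip": 0.6}, {"slide": [0.015, 0.053, 0], "rot": [0, 0, 8], "grip": 0.6}]'

```text
time: 11.4
ee_pos: [0.5992, 0.3575, 0.1501]
eef_rot: [0.152, 0.988, -0.0, -0.0]
ft_force: [1.4, 0.4, 0.3]
width: 0.052
grip_force: 0.0
```

Run:
```python
from h import *
s=st()
p=snap('wrist','w4.png'); 
im=p['pixels'];h=cv2.cvtColor(im,cv2.COLOR_RGB2HSV)
m=((h[...,0]<8)|(h[...,0]>172))&(h[...,1]>140)&(h[...,2]>60); m[300:]=0
n,l,stt,c=cv2.connectedComponentsWithStats(m.astype(np.uint8)); k=1+stt[1:,4].argmax(); print(stt[k],c[k])
ys,xs=np.nonzero(l==k); W=world(p,np.c_[xs,ys],.0095)[:,:2]; c0=W.mean(0);u=np.linalg.svd(W-c0)[2][0];u*=-np.sign(u[0]); q=(W-c0)@u
print(c0,np.ptp(q),np.degrees(np.arctan2(u[1],u[0])),'end',c0+u*q.max(),'grip',c0+u*(q.max()-.044))
t=snap('top','t1.png')
for n in ('driver_long','marker','tweezers','torque_driver'):print(n,[(np.round(b['bbox']).tolist(),round(b['conf'],2)) for b in eyes.look_for(n,t)[:2]])
im=cv2.resize(t['pixels'][150:285,270:530],None,fx=3,fy=3,interpolation=2); cv2.imwrite('pics/t1c.png',im[...,::-1])
```

```text
t 11.4 tcp [0.5992 0.3575 0.1501] closing 72.5 zax [-0. -0. -1.] w 0.052 q [-0.05  0.7  -0.89  1.3   0.53  1.39  0.36]
[ 305  164   26   89 1823] [317.11793747 207.49424026]
[0.5891879 0.3601672] 0.06988040333929887 163.3301667987298 end [0.55677316 0.36987349] grip [0.598924   0.35725182]
driver_long [([416.0, 244.0, 506.0, 266.0], 0.76)]
marker []
tweezers [([260.0, 287.0, 266.0, 315.0], 0.63), ([405.0, 200.0, 500.0, 236.0], 0.53)]
torque_driver []
```

View pics/t1c.png

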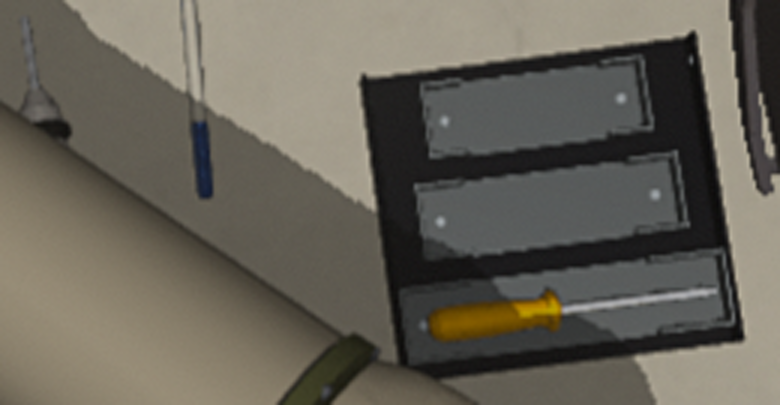

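View pics/w4.png

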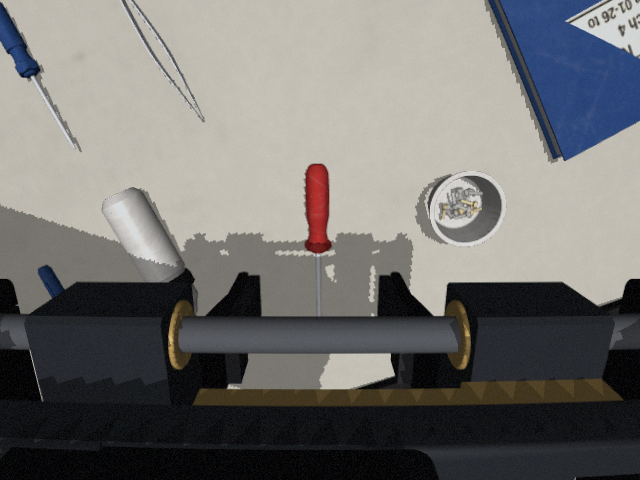

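The yellow driver lies centred in the long trough: handle from (430,322) to (560,308), tip at (718,290) in the crop. In the wrist view the red handle (305–331, 164–253) is square to the fingers and its grip point is right under the TCP. The cup at (465,208) is clear. I'll go down and grip it.

Emit:
arm_command --steps '[{"slide": [0, 0, -0.04], "rot": [0, 0, 0], "grip": 0.55}, {"slide": [0, 0, -0.04], "rot": [0, 0, 0], "grip": 0.5}, {"slide": [0, 0, -0.03], "rot": [0, 0, 0], "grip": 0.5}, {"slide": [0, 0, -0.02], "rot": [0, 0, 0], "grip": 0.5}, {"slide": [0, 0, -0.011], "rot": [0, 0, 0], "grip": 0.5}, {"slide": [0, 0, -0.005], "rot": [0, 0, 0], "grip": 0.5}, {"slide": [0, 0, 0], "rot": [0, 0, 0], "grip": 0.5}, {"slide": [0, 0, 0], "rot": [0, 0, 0], "grip": 0.5}]'

```text
time: 12.7
ee_pos: [0.5991, 0.3565, 0.0054]
eef_rot: [0.154, 0.988, 0.0, 0.0]
ft_force: [0.6, -0.8, -0.2]
width: 0.0432
grip_force: 0.0
```

Emit:
arm_command --steps '[{"slide": [0, 0, 0], "rot": [0, 0, 0], "grip": 0}, {"slide": [0, 0, 0], "rot": [0, 0, 0], "grip": 0}, {"slide": [0, 0, 0], "rot": [0, 0, 0], "grip": 0}, {"slide": [0, 0, 0], "rot": [0, 0, 0], "grip": 0}, {"slide": [0, 0, 0.015], "rot": [0, 0, 0], "grip": 0}, {"slide": [0, 0, 0.035], "rot": [0, 0, 0], "grip": 0}, {"slide": [0, 0, 0.04], "rot": [0, 0, 0], "grip": 0}, {"slide": [0, 0, 0.04], "rot": [0, 0, 0], "grip": 0}]'

```text
time: 13.7
ee_pos: [0.5986, 0.3562, 0.1368]
eef_rot: [0.154, 0.988, 0.0, 0.0]
ft_force: [0.3, -0.2, -0.9]
width: 0.0162
grip_force: 30.0
```

Run:
```python
from h import *
s=st()
p=snap('wrist','w5.png'); 
im=p['pixels'];h=cv2.cvtColor(im,cv2.COLOR_RGB2HSV)
m=((h[...,0]<8)|(h[...,0]>172))&(h[...,1]>140)&(h[...,2]>60); m[300:]=0
n,l,stt,c=cv2.connectedComponentsWithStats(m.astype(np.uint8)); k=1+stt[1:,4].argmax(); print(stt[k],c[k])
W=world(p,[(stt[k][0]+stt[k][2]/2,stt[k][1])],s['ee_pos'][2]+.0055)[0]; d=W-s['ee_pos']; print('end-tcp',d.round(4),np.linalg.norm(d[:2]).round(4))
```

```text
t 13.7 tcp [0.5986 0.3562 0.1368] closing 72.3 zax [ 0.     0.001 -1.   ] w 0.0162 q [-0.04  0.7  -0.88  1.32  0.54  1.36  0.35]
[ 297  201   43   99 3960] [318.16893939 251.125     ]
end-tcp [-0.0424  0.0143  0.0055] 0.0448
```

Emit:
arm_command --steps '[{"slide": [-0.006, -0.054, 0], "rot": [0, 0, -8.4], "grip": 0}, {"slide": [-0.006, -0.054, 0], "rot": [0, 0, -8.4], "grip": 0}, {"slide": [-0.006, -0.054, 0], "rot": [0, 0, -8.4], "grip": 0}, {"slide": [-0.006, -0.054, 0], "rot": [0, 0, -8.4], "grip": 0}, {"slide": [-0.006, -0.054, 0], "rot": [0, 0, -8.4], "grip": 0}, {"slide": [-0.006, -0.054, 0], "rot": [0, 0, -8.4], "grip": 0}, {"slide": [-0.006, -0.054, 0], "rot": [0, 0, -8.4], "grip": 0}, {"slide": [-0.006, -0.054, 0], "rot": [0, 0, -8.1], "grip": 0}]'

```text
time: 14.75
ee_pos: [0.5505, -0.0774, 0.1354]
eef_rot: [0.675, 0.738, 0.0, 0.001]
ft_force: [1.2, -0.6, -1.2]
width: 0.0166
grip_force: 29.9
```

Run:
```python
from h import *
s=sensors.read_state(); eyes.camera('top'); st()
```

```text
t 14.8 tcp [ 0.5495 -0.0866  0.135 ] closing 4.2 zax [-0.    -0.004 -1.   ] w 0.0161 q [ 0.64  0.32 -0.68  1.73  0.22  1.17 -0.02]
```

Emit:
arm_command --steps '[{"slide": [0, 0, 0], "rot": [0, 0, 0], "grip": 0}, {"slide": [0, 0, -0.03], "rot": [0, 0, 0], "grip": 0}, {"slide": [0, 0, -0.03], "rot": [0, 0, 0], "grip": 0}, {"slide": [0, 0, -0.02], "rot": [0, 0, 0], "grip": 0}, {"slide": [0, 0, 0], "rot": [0, 0, 0], "grip": 0}, {"slide": [0, 0, 0], "rot": [0, 0, 0], "grip": 0}, {"slide": [0, 0, 0], "rot": [0, 0, 0], "grip": 0}, {"slide": [0, 0, 0], "rot": [0, 0, 0], "grip": 0}]'

```text
time: 15.8
ee_pos: [0.5511, -0.076, 0.0551]
eef_rot: [0.673, 0.74, 0.0, 0.001]
ft_force: [0.2, 0.5, -1.3]
width: 0.0165
grip_force: 30.0
```

Run:
```python
from h import *
st()
```

```text
t 15.8 tcp [ 0.5511 -0.076   0.0551] closing 5.4 zax [ 0.001 -0.    -1.   ] w 0.0165 q [ 0.6   0.42 -0.65  1.8   0.29  1.02 -0.07]
```

Emit:
arm_command --steps '[{"slide": [0, 0, -0.02], "rot": [0, 0, 0], "grip": 0}, {"slide": [0, 0, -0.014], "rot": [0, 0, 0], "grip": 0}, {"slide": [0, 0, -0.006], "rot": [0, 0, 0], "grip": 0}, {"slide": [0, 0, -0.002], "rot": [0, 0, 0], "grip": 0}, {"slide": [0, 0, 0], "rot": [0, 0, 0], "grip": 0}, {"slide": [0, 0, 0], "rot": [0, 0, 0], "grip": 0.22}, {"slide": [0, 0, 0], "rot": [0, 0, 0], "grip": 0.32}, {"slide": [0, 0, 0], "rot": [0, 0, 0], "grip": 0.42}]'

```text
time: 16.8
ee_pos: [0.5509, -0.076, 0.0127]
eef_rot: [0.673, 0.74, 0.0, 0.0]
ft_force: [0.2, 0.6, 0.1]
width: 0.0308
grip_force: 0.0
```

Emit:
arm_command --steps '[{"slide": [0, 0, 0], "rot": [0, 0, 0], "grip": 0.45}, {"slide": [0, 0, 0.02], "rot": [0, 0, 0], "grip": 0.45}, {"slide": [0, 0, 0.03], "rot": [0, 0, 0], "grip": 0.45}, {"slide": [0, 0, 0.05], "rot": [0, 0, 0], "grip": 0.45}, {"slide": [-0.008, 0.03, 0.03], "rot": [0, 0, 6], "grip": 0.5}, {"slide": [-0.02, 0.04, 0], "rot": [0, 0, 10], "grip": 0.5}, {"slide": [-0.02, 0.04, 0], "rot": [0, 0, 10], "grip": 0.5}, {"slide": [-0.02, 0.04, 0], "rot": [0, 0, 10], "grip": 0.5}]'

```text
time: 17.8
ee_pos: [0.4822, 0.0755, 0.1438]
eef_rot: [0.409, 0.913, 0.0, 0.001]
ft_force: [0.7, 0.5, 0.3]
width: 0.0434
grip_force: 0.0
```

Run:
```python
from h import *
st()
```

```text
t 17.8 tcp [0.4822 0.0755 0.1438] closing 41.7 zax [ 0.002 -0.001 -1.   ] w 0.0434 q [ 0.59  0.19 -0.9   1.88  0.16  1.15  0.36]
```

Emit:
arm_command --steps '[{"slide": [-0.015, 0.022, 0], "rot": [0, 0, 10], "grip": 0.5}, {"slide": [-0.015, 0.022, 0], "rot": [0, 0, 10], "grip": 0.5}, {"slide": [-0.015, 0.022, 0], "rot": [0, 0, 10], "grip": 0.5}, {"slide": [-0.015, 0.022, 0], "rot": [0, 0, 10], "grip": 0.5}, {"slide": [-0.014, 0.02, 0], "rot": [0, 0, 10], "grip": 0.5}, {"slide": [0, 0, 0], "rot": [0, 0, 6.5], "grip": 0.5}, {"slide": [0, 0, 0], "rot": [0, 0, 0], "grip": 0.5}, {"slide": [0, 0, 0], "rot": [0, 0, 0], "grip": 0.5}]'

```text
time: 18.8
ee_pos: [0.409, 0.1819, 0.1429]
eef_rot: [-0.067, 0.998, -0.0, 0.0]
ft_force: [0.4, -0.2, -0.6]
width: 0.0435
grip_force: 0.0
```

Run:
```python
from h import *
s=st()
p=snap('wrist','w6.png'); 
im=p['pixels'];h=cv2.cvtColor(im,cv2.COLOR_RGB2HSV)
m=(h[...,0]>100)&(h[...,0]<130)&(h[...,1]>130)&(h[...,2]>40); m[300:]=0
n,l,stt,c=cv2.connectedComponentsWithStats(m.astype(np.uint8)); k=min(range(1,n),key=lambda i:1e9 if stt[i,4]<300 else abs(c[i][0]-320)); print(stt[k],c[k])
ys,xs=np.nonzero(l==k); W=world(p,np.c_[xs,ys],.0075)[:,:2]; c0=W.mean(0);u=np.linalg.svd(W-c0)[2][0];u*=-np.sign(u[0]); q=(W-c0)@u
print(c0,np.ptp(q),np.degrees(np.arctan2(u[1],u[0])),'end',c0+u*q.max(),'grip',c0+u*(q.max()-.038))
t=snap('top','t2.png')
for n in ('driver_mid','marker','tweezers','torque_driver'):print(n,[(np.round(b['bbox']).tolist(),round(b['conf'],2)) for b in eyes.look_for(n,t)[:2]])
im=cv2.resize(t['pixels'][150:285,270:530],None,fx=3,fy=3,interpolation=2); cv2.imwrite('pics/t2c.png',im[...,::-1])
```

```text
t 18.8 tcp [0.409  0.1819 0.1429] closing 97.7 zax [ 0.001 -0.    -1.   ] w 0.0435 q [ 0.57  0.1  -1.11  1.97  0.1   1.13  1.12]
[ 312  172   20   77 1237] [321.55780113 209.93856103]
[0.39948445 0.18390767] 0.05942559870870401 -171.72671138441106 end [0.37064762 0.17971456] grip [0.40825215 0.18518257]
driver_mid [([419.0, 210.0, 490.0, 228.0], 0.63)]
marker [([330.0, 148.0, 342.0, 214.0], 0.65)]
tweezers []
torque_driver [([276.0, 153.0, 299.0, 237.0], 0.66), ([331.0, 148.0, 342.0, 214.0], 0.62)]
```

View pics/t2c.png

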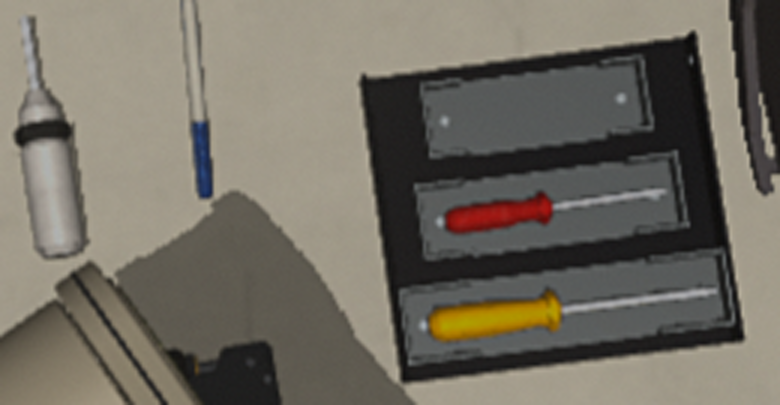

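View pics/w6.png

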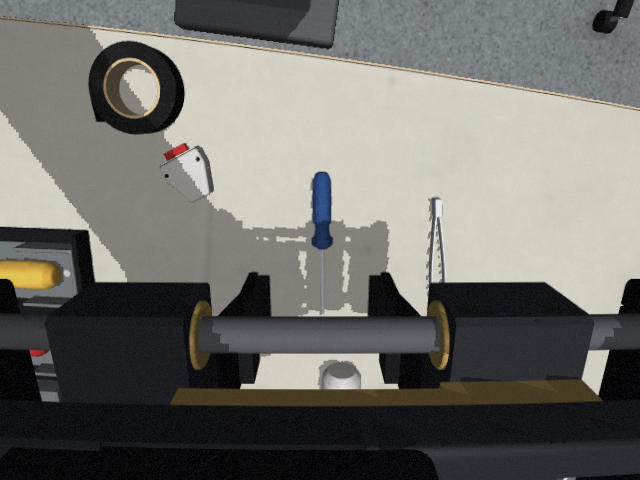

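The red driver sits centred in the mid trough: handle end at (445,220) and tip at (665,190) in the crop. In the wrist view the blue handle (312–332, 172–249) is square to the fingers, with the tweezers at (437,245) about 100 mm to the side. I'll grip the blue driver.

Emit:
arm_command --steps '[{"slide": [-0.001, 0.003, -0.03], "rot": [0, 0, 0.5], "grip": 0.45}, {"slide": [0, 0, -0.04], "rot": [0, 0, 0], "grip": 0.45}, {"slide": [0, 0, -0.03], "rot": [0, 0, 0], "grip": 0.45}, {"slide": [0, 0, -0.02], "rot": [0, 0, 0], "grip": 0.45}, {"slide": [0, 0, -0.012], "rot": [0, 0, 0], "grip": 0.45}, {"slide": [0, 0, -0.007], "rot": [0, 0, 0], "grip": 0.45}, {"slide": [0, 0, 0], "rot": [0, 0, 0], "grip": 0.45}, {"slide": [0, 0, 0], "rot": [0, 0, 0], "grip": 0.45}]'

```text
time: 20.1
ee_pos: [0.4082, 0.1852, 0.004]
eef_rot: [-0.073, 0.997, 0.0, 0.0]
ft_force: [-0.2, -0.3, -0.7]
width: 0.0392
grip_force: 0.0
```

Emit:
arm_command --steps '[{"slide": [0, 0, 0], "rot": [0, 0, 0], "grip": 0}, {"slide": [0, 0, 0], "rot": [0, 0, 0], "grip": 0}, {"slide": [0, 0, 0], "rot": [0, 0, 0], "grip": 0}, {"slide": [0, 0, 0], "rot": [0, 0, 0], "grip": 0}, {"slide": [0, 0, 0.015], "rot": [0, 0, 0], "grip": 0}, {"slide": [0, 0, 0.035], "rot": [0, 0, 0], "grip": 0}, {"slide": [0, 0, 0.04], "rot": [0, 0, 0], "grip": 0}, {"slide": [0, 0, 0.04], "rot": [0, 0, 0], "grip": 0}]'

```text
time: 21.1
ee_pos: [0.4074, 0.1855, 0.1353]
eef_rot: [-0.074, 0.997, 0.0, 0.0]
ft_force: [0.6, -0.4, 0.2]
width: 0.0125
grip_force: 30.0
```

Run:
```python
from h import *
s=st()
p=snap('wrist'); 
im=p['pixels'];h=cv2.cvtColor(im,cv2.COLOR_RGB2HSV)
m=(h[...,0]>100)&(h[...,0]<130)&(h[...,1]>130)&(h[...,2]>40); m[300:]=0
n,l,stt,c=cv2.connectedComponentsWithStats(m.astype(np.uint8)); k=min(range(1,n),key=lambda i:1e9 if stt[i,4]<300 else abs(c[i][0]-320)); print(stt[k],c[k])
W=world(p,[(stt[k][0]+stt[k][2]/2,stt[k][1])],s['ee_pos'][2]+.003)[0]; d=W-s['ee_pos']; print('end-tcp',d.round(4),np.linalg.norm(d[:2]).round(4))
g=np.array([.6192,-.097])+.022*np.array([-.0941,.9956]); print(g,g-s['ee_pos'][:2])
```

```text
t 21.1 tcp [0.4074 0.1855 0.1353] closing 98.4 zax [-0.  0. -1.] w 0.0125 q [ 0.58  0.12 -1.15  1.97  0.13  1.12  1.1 ]
[ 302  215   34   85 2594] [319.07825752 258.57208944]
end-tcp [-0.0378 -0.0043  0.003 ] 0.038
[ 0.6171298 -0.0750968] [ 0.20971517 -0.26056851]
```

Emit:
arm_command --steps '[{"slide": [0.021, -0.026, 0], "rot": [0, 0, -9.3], "grip": 0}, {"slide": [0.021, -0.026, 0], "rot": [0, 0, -9.3], "grip": 0}, {"slide": [0.021, -0.026, 0], "rot": [0, 0, -9.3], "grip": 0}, {"slide": [0.021, -0.026, 0], "rot": [0, 0, -9.3], "grip": 0}, {"slide": [0.021, -0.026, 0], "rot": [0, 0, -9.3], "grip": 0}, {"slide": [0.021, -0.026, 0], "rot": [0, 0, -9.3], "grip": 0}, {"slide": [0.021, -0.026, 0], "rot": [0, 0, -9.3], "grip": 0}, {"slide": [0.021, -0.026, 0], "rot": [0, 0, -9.3], "grip": 0}]'

```text
time: 22.15
ee_pos: [0.5764, -0.0235, 0.1342]
eef_rot: [0.547, 0.837, 0.0, 0.0]
ft_force: [0.2, 0.6, 0.6]
width: 0.0128
grip_force: 29.9
```

Emit:
arm_command --steps '[{"slide": [0.021, -0.026, 0], "rot": [0, 0, -9.3], "grip": 0}, {"slide": [0.021, -0.026, 0], "rot": [0, 0, -9.3], "grip": 0}, {"slide": [0, 0, -0.02], "rot": [0, 0, 0], "grip": 0}, {"slide": [0, 0, -0.03], "rot": [0, 0, 0], "grip": 0}, {"slide": [0, 0, -0.03], "rot": [0, 0, 0], "grip": 0}, {"slide": [0, 0, 0], "rot": [0, 0, 0], "grip": 0}, {"slide": [0, 0, 0], "rot": [0, 0, 0], "grip": 0}, {"slide": [0, 0, 0], "rot": [0, 0, 0], "grip": 0}]'

```text
time: 23.15
ee_pos: [0.6186, -0.0748, 0.055]
eef_rot: [0.673, 0.74, 0.001, 0.001]
ft_force: [0.9, -0.0, -0.5]
width: 0.0123
grip_force: 30.0
```

Run:
```python
from h import *
st()
```

```text
t 23.15 tcp [ 0.6186 -0.0748  0.055 ] closing 5.4 zax [ 0.002 -0.    -1.   ] w 0.0123 q [ 0.52  0.54 -0.62  1.62  0.35  1.08 -0.1 ]
```

Emit:
arm_command --steps '[{"slide": [-0.001, 0, -0.02], "rot": [0, 0, 0], "grip": 0}, {"slide": [0, 0, -0.014], "rot": [0, 0, 0], "grip": 0}, {"slide": [0, 0, -0.007], "rot": [0, 0, 0], "grip": 0}, {"slide": [0, 0, -0.002], "rot": [0, 0, 0], "grip": 0}, {"slide": [0, 0, 0], "rot": [0, 0, 0], "grip": 0}, {"slide": [0, 0, 0], "rot": [0, 0, 0], "grip": 0.18}, {"slide": [0, 0, 0], "rot": [0, 0, 0], "grip": 0.28}, {"slide": [0, 0, 0], "rot": [0, 0, 0], "grip": 0.4}]'

```text
time: 24.15
ee_pos: [0.6169, -0.0749, 0.0103]
eef_rot: [0.673, 0.74, 0.0, 0.0]
ft_force: [-0.2, -0.5, 0.3]
width: 0.0274
grip_force: 0.0
```

Emit:
arm_command --steps '[{"slide": [0, 0, 0], "rot": [0, 0, 0], "grip": 0.4}, {"slide": [0, 0, 0.02], "rot": [0, 0, 0], "grip": 0.4}, {"slide": [0, 0, 0.03], "rot": [0, 0, 0], "grip": 0.4}, {"slide": [0, 0, 0.05], "rot": [0, 0, 0], "grip": 0.4}, {"slide": [-0.01, 0.04, 0.04], "rot": [0, 0, 0], "grip": 0.4}, {"slide": [-0.01, 0.05, 0.02], "rot": [0, 0, 0], "grip": 0.4}, {"slide": [-0.01, 0.05, 0], "rot": [0, 0, 0], "grip": 0.4}, {"slide": [-0.01, 0.05, 0], "rot": [0, 0, 0], "grip": 0.4}]'

```text
time: 25.15
ee_pos: [0.5766, 0.1167, 0.1725]
eef_rot: [0.673, 0.74, 0.001, 0.001]
ft_force: [0.4, -0.5, 0.5]
width: 0.035
grip_force: 0.0
```

Emit:
arm_command --steps '[{"slide": [-0.01, 0.04, 0], "rot": [0, 0, 0], "grip": 0.4}, {"slide": [-0.01, 0.04, 0], "rot": [0, 0, 0], "grip": 0.4}, {"slide": [0, 0, 0], "rot": [0, 0, 0], "grip": 0.4}, {"slide": [0, 0, 0], "rot": [0, 0, 0], "grip": 0.4}, {"slide": [0, 0, 0], "rot": [0, 0, 0], "grip": 0.4}, {"slide": [0, 0, 0], "rot": [0, 0, 0], "grip": 0.4}, {"slide": [0, 0, 0], "rot": [0, 0, 0], "grip": 0.4}, {"slide": [0, 0, 0], "rot": [0, 0, 0], "grip": 0.4}]'

```text
time: 26.15
ee_pos: [0.5568, 0.1949, 0.1704]
eef_rot: [0.673, 0.74, -0.0, -0.0]
ft_force: [0.1, 0.1, 0.1]
width: 0.0346
grip_force: 0.0
```

Run:
```python
from h import *
st()
t=snap('top')
for n in ('driver_long','driver_mid','driver_short','marker','tweezers','torque_driver'):print(n,[(np.round(b['bbox']).tolist(),round(b['conf'],2)) for b in eyes.look_for(n,t)[:2]])
im=cv2.resize(t['pixels'][150:285,270:530],None,fx=3,fy=3,interpolation=2); cv2.imwrite('pics/t3c.png',im[...,::-1])
```

```text
t 26.15 tcp [0.5568 0.1949 0.1704] closing 5.4 zax [-0.  0. -1.] w 0.0346 q [ 0.2   0.39 -0.77  1.6   0.28  1.27 -0.52]
driver_long [([412.0, 248.0, 458.0, 265.0], 0.58), ([266.0, 307.0, 266.0, 315.0], 0.5)]
driver_mid [([417.0, 213.0, 490.0, 228.0], 0.87)]
driver_short [([419.0, 184.0, 469.0, 195.0], 0.54)]
marker [([419.0, 212.0, 490.0, 228.0], 0.27)]
tweezers []
torque_driver [([264.0, 307.0, 267.0, 314.0], 0.55)]
```

View pics/t3c.png

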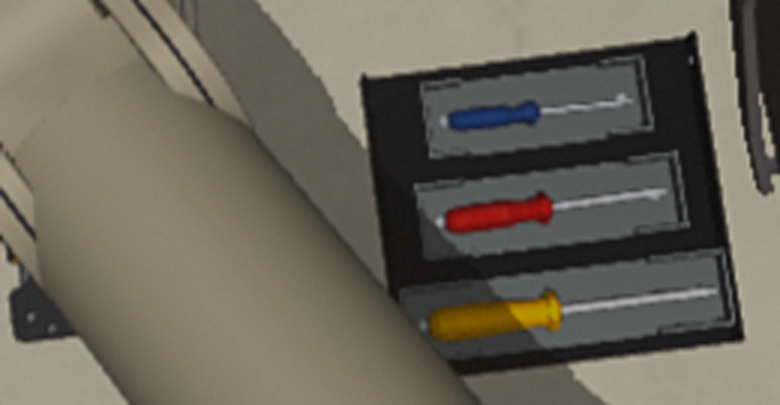

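All three drivers lie centred in their own troughs: blue from (447,121) to (625,100), red from (445,219) to (665,192), yellow from (430,322) to (716,292). The arm stayed well above the marker, tweezers and torque driver throughout, and is now clear of everything. I'll hand the job in.

```bash
python3 -c "
from bench import order
print(order.close_job())"
```

```text
the job is handed in; nothing more can be done
None
```

The job is handed in after about 26 s of robot time: the last picture shows all three screwdrivers centred in their own troughs. The arm never worked near the torque driver, marker or tweezers, but it hid them in that picture, so I didn't re-check their final positions.

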